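# Strip the pile of machine parts into its kit holders

### The arm

A 6-joint arm with a two-finger parallel gripper is mounted at the origin on the work surface. World frame = base frame: x ahead of the robot, y to its left, z up, the work surface at z = 0. Lengths are in m, angles in rad, forces in N, time in s.
With the tool pointing down it reaches from about 0.35 to 0.975 m from the base axis. Payload 4.9 kg.
Tool frame: the origin (TCP) lies on the front face of the gripper's body, between the roots of the fingers; the fingertips stand ctrl.tip_extent ahead of it and the grasp point (between the pads) lies 54 mm ahead of it (ctrl.tip_extent is the distance from the TCP to the fingertips, in m); z points along the fingers, y is the line along which they close (so a half turn about z gives the same grasp; the last joint's range is limited). The gripper opens to 85 mm and grips with 20 to 120 N. Pads are 22 mm wide; open, the fingers measure 114 mm over their backs; the gripper's body (76 mm by 85 mm) begins 54 mm behind the grasp point. The pads swing forward as they close: fully open they stand 13 mm farther back than shut.
Start: joints at [-1.456, 0.053, 1.613, -0, 1.476, -0.119], TCP at [0.145, -0.608, 0.304] pointing down, gripper open.
Joint ranges: [-3.01, 3.01], [-1.01, 2.22], [0.06, 2.58], [-1.02, 4.17], [0.09, 2.62], [-3.14, 3.14]. Speed limits (rad/s): [2.57, 2.57, 3.14, 3.14, 3.14, 3.14].

### API

Orientations are given as a rotation vector (axis times angle).
In Python, from station import ctrl gives the robot as it stands.
- The arm moves only by the tool apply_moves, never from a script. Its argument "rows" is one flat list of numbers, 6 for each row, row after row: the shift along the tool's x, y, z normalised to -1 to 1, where 1 is 0.6 m, then the turn, a rotation vector about the tool's x, y, z normalised to -1 to 1, where 1 is 90 degrees. A call has 1 to 20 rows; each row is the pose to reach, as a shift and turn from the pose commanded when the call began, along the tool's axes at that moment; what a row does not reach only later rows make up. A row lasts 1/10 s, in which the tool goes at most 50 mm and 8.59 degrees, less where a joint would pass 70% of its speed; a pose out of reach is approached as far as the arm can. A call with a number of a shift or a turn outside -1 to 1 is refused whole. A call with a gripper value outside its range is refused whole. "grip" is the opening, from 0 (shut) to 1 (fully open), set as the call begins (left out, the last holds). The fingers move at their own pace and stop on an object; "grip_force" is the grip in N (left out, the last holds). Time passes only in rows, so rows that repeat a pose let the fingers close. It gives the time, the measured TCP pose, the force, the opening and the grip force at its end, in the units of the state.
- ctrl.get_obs(): the state, without advancing time (a new reading comes with each control period).
- ctrl.get_image(name): name is "scene" or "top"; returns (picture, depth): 384x512x3 uint8, blue, green, red; 384x512 float32, m along the optical axis (not along the pixel's ray), 0 where there is no reading.
- ctrl.camera_model(name): a dict with "mtx" (3x3 intrinsics, pixels), "R" (3x3) and "t" (3): a world point X has camera coordinates R X + t. Camera axes: x right, y down, z forward; pixel columns grow to the right and rows downward; lengths in m; the calibration is good to about 2 mm. A picture is of the moment at which its call begins. camera_model takes no time and is no camera call.
- ctrl.finish_job(): hands the job in; it is judged then, once.
The state is a dict: "t": time; "q": joint angles; "dq": joint speeds; "effort": joint torques, N m; "tool_pos": TCP position; "tool_rot": TCP orientation; "contact_force": force on the tool from outside, world axes, zero at the start; "wrist_torque": the same for the moment, N m; "opening": finger opening in m; "grip_force": force on a finger pad.
Only numpy, scipy, OpenCV 4.12 (cv2) and the standard library are available. Lean on these libraries where they do the work, as an engineer would, in place of code of your own. Each camera call takes 0.05 s, during which the arm holds its last target. There are 200 camera calls.

### The job

The parts of a stripped machine were left in one pile on the bench. Take the pile apart from the top down and set each part flat into the plywood holder whose recess has the part's own outline: round bush, hexagon nut, square flange, oblong block. Set the parts down, do not drop or throw them, and leave all four lying still in their recesses.

Things in the scene. Friction and masses are not known exactly. Their poses are not given: they have to be found in the camera images.
- bush: Steel bush: plain upright cylinder, 32 mm diameter, 28 mm high, dark bore marked on top (no real hole). Top of the pile at the start, resting on the nut. Origin: centre of its underside; z up. About 0.13 kg.
- nut: Brass hexagon nut, 44 mm across flats, 50.8 mm across corners, 22 mm high, flat top with dark bore marked. Second in the pile, resting on the flange. Origin: centre of its underside; z up; the x axis passes through the middle of a flat (flats face 0, 60, 120... degrees about z). About 0.24 kg.
- flange: Dark steel square flange, 56 x 56 mm, 22 mm high, four small bolt holes marked at the corners. Third in the pile, resting on the block. Origin: centre of its underside; z up; x and y axes square to its sides. About 0.48 kg.
- jaw: Aluminium oblong block (a vice's soft jaw), 96 mm along x, 60 mm along y, 28 mm high, a bolt hole marked near each end. Bottom of the pile, standing on the bench. Origin: centre of its underside; z up. About 0.43 kg.
- holder_round: Holder with a round recess, 44 mm diameter, for the bush; 68 mm outside diameter. Fixed to the bench; walls 12 mm wide, plywood, rim top 14 mm above the bench; black rubber recess floor 4 mm above the bench; origin: centre of the underside (bench level), z up. 
- holder_hex: Holder with a hexagonal recess, 56 mm across flats, for the nut; 80 mm across flats outside. Fixed to the bench; walls 12 mm wide, plywood, rim top 14 mm above the bench; black rubber recess floor 4 mm above the bench; origin: centre of the underside (bench level), z up. The x axis passes through the middle of a flat.
- holder_square: Holder with a square recess, 68 x 68 mm, for the flange; 92 x 92 mm outside. Fixed to the bench; walls 12 mm wide, plywood, rim top 14 mm above the bench; black rubber recess floor 4 mm above the bench; origin: centre of the underside (bench level), z up. x and y axes square to the recess.
- holder_oblong: Holder with an oblong recess, 108 mm along x, 72 mm along y, for the oblong block; 132 x 96 mm outside. Fixed to the bench; walls 12 mm wide, plywood, rim top 14 mm above the bench; black rubber recess floor 4 mm above the bench; origin: centre of the underside (bench level), z up. 

How it is judged:
By the outcome, as a careful person would: the job done as asked, in the order asked, and still so for the second after the job is handed in, with the robot touching nothing.
It also fails if it takes over 115 s, if anything falls off the work surface, if the arm or the gripper's body presses on something with over 40 N, if the wrist force passes 120 N, or if a joint passes its speed limit or range.

## Working session

There is one attempt and no reset: what is moved stays moved. The work goes in short steps, Python scripts to look and compute and a tool call to move; the robot and the scene stay as the last step left them, time stands still between calls to the robot, and variables do not carry over. Pictures are saved under pics/ and viewed, at most 14 in all, crops included, and the job is handed in when it is done.

Besides the shell and the picture viewer there is one more tool, called as name(argument=value, ...), one argument or row to a line, values as JSON. apply_moves: Moves the arm, as the interface text tells. Its arguments: {"type":"object","properties":{"rows":{"type":"array","items":{"type":"number"}},"grip":{"type":"number"},"grip_force":{"type":"number"}},"required":["rows"]}

```bash
ls; mkdir -p pics; python3 - <<'E'
from station import ctrl
import cv2, numpy as np
print(ctrl.tip_extent, ctrl.get_obs())
for n in ("top","scene"):
    im,d=ctrl.get_image(n); cv2.imwrite(f"pics/{n}0.png",im); np.save(f"pics/{n}0.npy",d)
    print(n,ctrl.camera_model(n))
E
```

```text
pics
0.0726 {'t': 0.0, 'q': array([-1.45597599e+00,  5.33590929e-02,  1.61429561e+00,  2.49127920e-06,
        1.47600327e+00, -1.19023310e-01]), 'dq': array([-7.83558390e-04, -3.68094623e-04, -4.99075504e-04, -1.16704711e-04,
       -7.64143255e-07,  2.65013548e-04]), 'effort': array([ 7.82705174e-04, -3.93674362e+01, -3.70178747e+01, -3.64551738e-05,
        7.02892430e-03, -1.52738801e-05]), 'tool_pos': array([ 0.14475576, -0.60751654,  0.30266052]), 'tool_rot': array([-3.11809203e+00, -3.66243093e-01, -1.07059242e-05]), 'contact_force': array([ 0.41772346, -1.47737698, -0.67479995]), 'wrist_torque': array([ 0.0189717 , -0.02627489, -0.01006347]), 'grip_force': 0.0, 'opening': 0.08525496337699309}
top {'mtx': array([[427.50151137,   0.        , 257.71347002],
       [  0.        , 427.50151137, 189.55654357],
       [  0.        ,   0.        ,   1.        ]]), 'R': array([[ 0.01858359, -0.99976648, -0.01102879],
       [-0.98487274, -0.01640383, -0.172501  ],
       [ 0.17227981,  0.01406764, -0.9849476 ]]), 't': array([-0.00729608,  0.5478969 ,  1.08342887])}
scene {'mtx': array([[357.18867744,   0.        , 255.40863428],
       [  0.        , 357.18867744, 186.23639001],
       [  0.        ,   0.        ,   1.        ]]), 'R': array([[ 0.8182859 ,  0.57456342, -0.01688366],
       [ 0.44530284, -0.65222081, -0.61344388],
       [-0.36347429,  0.49445414, -0.78955782]]), 't': array([-0.4380148 , -0.20468137,  1.04046988])}
```

View pics/top0.png

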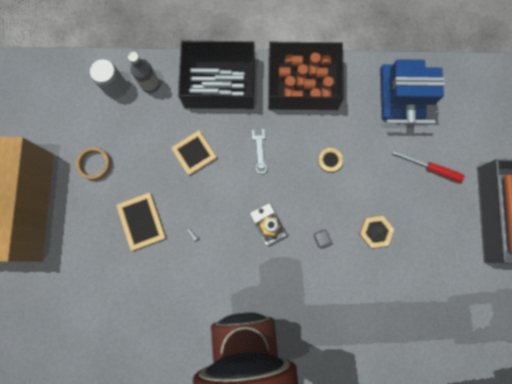

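View pics/scene0.png

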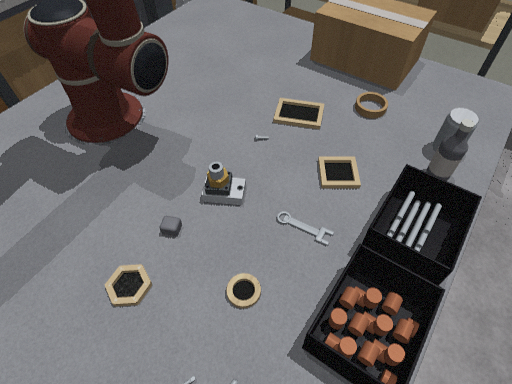

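```bash
cat > h.py <<'E'
from station import ctrl
import cv2, numpy as np
def cloud(n,d):
    c=ctrl.camera_model(n); K,R,t=c["mtx"],c["R"],c["t"]
    v,u=np.mgrid[:d.shape[0],:d.shape[1]]
    p=np.stack([(u-K[0,2])/K[0,0]*d,(v-K[1,2])/K[1,1]*d,d],-1)
    w=(p-t)@R; w[d==0]=-9
    return w
def proj(n,X):
    c=ctrl.camera_model(n); p=c["mtx"]@(c["R"]@np.asarray(X)+c["t"]); return p[:2]/p[2]
def ray(n,uv,z):
    c=ctrl.camera_model(n); r=c["R"].T@np.linalg.inv(c["mtx"])@np.array([*uv,1]); o=-c["R"].T@c["t"]
    return o+r*(z-o[2])/r[2]
E
python3 - <<'E'
from h import *
ctr={'obl':(140,221),'sq':(194,152),'rnd':(330,159),'hex':(377,232)}
C={}
for n in("top","scene"):
    im=cv2.imread(f"pics/{n}0.png"); w=cloud(n,np.load(f"pics/{n}0.npy"))
    hsv=cv2.cvtColor(im,cv2.COLOR_BGR2HSV)
    m=(hsv[...,0]>8)&(hsv[...,0]<28)&(hsv[...,1]>70)&(hsv[...,2]>110)
    for k,uv in ctr.items():
        c=ray("top",uv,.014)
        near=np.hypot(w[...,0]-c[0],w[...,1]-c[1])<.1
        mm=m&near
        q=w[mm&(w[...,2]>.009)&(w[...,2]<.022)]
        r=cv2.minAreaRect((q[:,:2]*1000).astype(np.float32))
        print(n,k,len(q),"medz",np.median(q[:,2]),r, "circ",cv2.minEnclosingCircle((q[:,:2]*1000).astype(np.float32)))
    b=ray("top",(268,224),.05)
    near=np.hypot(w[...,0]-b[0],w[...,1]-b[1])<.09
    q=w[near&(w[...,2]>.012)]
    print(n,"pile",len(q),np.histogram(q[:,2],np.arange(.01,.12,.005)))
    u,v=proj(n,b); u,v=int(u),int(v)
    cr=im[v-35:v+35,u-45:u+45]; cv2.imwrite(f"pics/pile_{n}.png",cv2.resize(cr,None,fx=8,fy=8,interpolation=cv2.INTER_CUBIC)); print(u-45,v-35)
a,b=[cv2.imread(f"pics/pile_{n}.png") for n in("top","scene")]
cv2.imwrite("pics/pile.png",cv2.resize(np.vstack([a,b]),(380,592)) if 0 else cv2.resize(np.hstack([a,b]),(800,311)))
E
```

```text
top obl 676 medz 0.014540917148040271 ((461.921142578125, 318.402099609375), (131.346923828125, 96.20584106445312), 21.862071990966797) circ ((462.6983947753906, 317.91754150390625), 79.17282104492188)
top sq 481 medz 0.01451905409696029 ((655.9111328125, 182.5352020263672), (92.14179992675781, 90.3218765258789), 34.85231018066406) circ ((655.701416015625, 182.83450317382812), 61.750953674316406)
top rnd 254 medz 0.014398449197698712 ((641.5447387695312, -195.24554443359375), (64.07418823242188, 64.09640502929688), 43.8756103515625) circ ((641.506591796875, -194.80638122558594), 33.263641357421875)
top hex 372 medz 0.015103521303230238 ((445.275634765625, -316.24371337890625), (85.40776824951172, 79.7183837890625), 37.22622299194336) circ ((445.0954895019531, -315.6678466796875), 44.58259201049805)
top pile 812 (array([  0,   0,  12, 219, 111,   6,   3,  73, 115,  12,   1,  14,  98,
        18,   3,   3,   3,  26,  93,   2,   0]), array([0.01 , 0.015, 0.02 , 0.025, 0.03 , 0.035, 0.04 , 0.045, 0.05 ,
       0.055, 0.06 , 0.065, 0.07 , 0.075, 0.08 , 0.085, 0.09 , 0.095,
       0.1  , 0
[... 477 characters left out ...]
41 ((646.3458251953125, -197.8839874267578), (65.19463348388672, 59.85203552246094), 40.182228088378906) circ ((644.3450927734375, -196.26806640625), 33.14739990234375)
scene hex 177 medz 0.013662164589914629 ((448.699462890625, -317.80584716796875), (79.01604461669922, 85.08785247802734), 68.35856628417969) circ ((447.94305419921875, -317.2225646972656), 44.826026916503906)
scene pile 1233 (array([ 32,  59,  61, 349,  46,  39,  39, 118,  76,  29,  28,  34, 102,
        22,  21,  22,  20,  77,  59,   0,   0]), array([0.01 , 0.015, 0.02 , 0.025, 0.03 , 0.035, 0.04 , 0.045, 0.05 ,
       0.055, 0.06 , 0.065, 0.07 , 0.075, 0.08 , 0.085, 0.09 , 0.095,
       0.1  , 0.105, 0.11 , 0.115]))
175 144
```

View pics/pile.png

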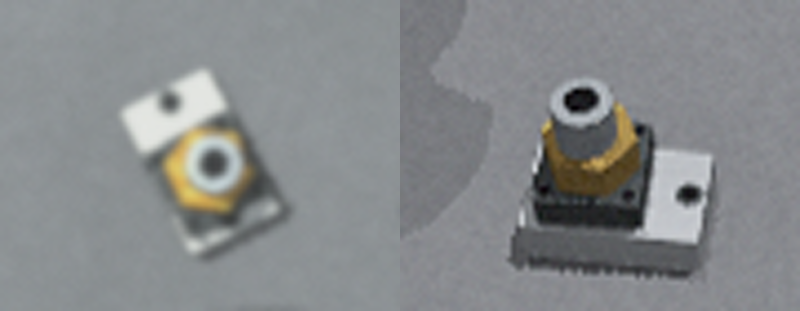

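```bash
cat >> h.py <<'E'
def slices(n,d,c,rad=.09,bands=((.095,.108),(.067,.079),(.046,.056),(.0245,.034))):
    w=cloud(n,d); near=np.hypot(w[...,0]-c[0],w[...,1]-c[1])<rad
    for lo,hi in bands:
        q=w[near&(w[...,2]>lo)&(w[...,2]<hi)]
        if len(q)<8: continue
        f=(q[:,:2]*1000).astype(np.float32); cc,r=cv2.minEnclosingCircle(f)
        rc,s,a=cv2.minAreaRect(f)
        print(n,lo,len(q),"z",round(float(np.median(q[:,2])),4),"rect",np.round([*rc,*s,a],1),"circ",np.round([*cc,r],1))
E
python3 - <<'E'
from h import *
b=ray("top",(268,224),.05)
for n in("top","scene"): slices(n,np.load(f"pics/{n}0.npy"),b)
o=ctrl.get_obs()
from scipy.spatial.transform import Rotation as R
print(R.from_rotvec(o['tool_rot']).as_matrix().round(3))
E
```

```text
top 0.095 121 z 0.1011 rect [452.3 -31.8  30.   27.4   0.7] circ [451.8 -32.   15.5]
top 0.067 130 z 0.0728 rect [451.4 -29.   47.2  43.5  28.1] circ [452.1 -29.7  24.3]
top 0.046 191 z 0.0507 rect [450.7 -29.1  55.9  55.9  30.7] circ [450.7 -28.7  37.6]
top 0.0245 329 z 0.0291 rect [459.9 -24.7  95.2  59.6  27.6] circ [460.6 -24.3  54.6]
scene 0.095 136 z 0.0998 rect [453.9 -33.   28.7  30.8  38.1] circ [453.3 -32.8  15.9]
scene 0.067 142 z 0.0719 rect [456.7 -33.5  45.4  39.6  49.3] circ [452.9 -30.1  24.9]
scene 0.046 191 z 0.0498 rect [452.9 -31.4  55.7  56.6  30.2] circ [453.  -30.5  37.8]
scene 0.0245 394 z 0.0277 rect [461.7 -25.4  96.2  60.7  28.2] circ [461.7 -25.2  54.9]
[[ 0.973  0.232 -0.   ]
 [ 0.232 -0.973  0.002]
 [ 0.    -0.002 -1.   ]]
```

```bash
cat >> h.py <<'E'
from scipy.spatial.transform import Rotation as Ro
def go(x,y,z,close):   # TCP target, world angle (deg) of closing line -> shift/turn numbers
    o=ctrl.get_obs(); R=Ro.from_rotvec(o['tool_rot']); M=R.as_matrix()
    now=np.degrees(np.arctan2(M[1,1],M[0,1])); d=(close-now+90)%180-90
    a=np.radians(now); ex=np.array([-np.sin(a),np.cos(a),0]); ey=np.array([np.cos(a),np.sin(a),0])
    s=np.array([x,y,z])-o['tool_pos']
    print("row",np.round([s@ex/.6,s@ey/.6,-s[2]/.6,0,0,-d/90],4),"dist",round(float(np.linalg.norm(s)),4),"close now",round(now,2))
def st():
    o=ctrl.get_obs(); print({k:np.round(o[k],4) for k in('t','q','tool_pos','tool_rot','contact_force','opening','grip_force')},"tip",ctrl.tip_extent)
E
python3 -c "
from h import *
go(.4526,-.0324,.22,119)"
```

```text
row [ 0.7212 -0.8136  0.1379  0.      0.     -0.1734] dist 0.6576 close now -76.6
```

apply_moves(
  rows=[0.72,-0.81,0.06,0,0,-0.17,0.72,-0.81,0.06,0,0,-0.17,0.72,-0.81,0.06,0,0,-0.17,0.72,-0.81,0.06,0,0,-0.17,0.72,-0.81,0.06,0,0,-0.17,0.72,-0.81,0.06,0,0,-0.17,0.72,-0.81,0.06,0,0,-0.17,0.72,-0.81,0.06,0,0,-0.17,0.72,-0.81,0.06,0,0,-0.17,0.72,-0.81,0.06,0,0,-0.17,0.72,-0.81,0.06,0,0,-0.17,0.72,-0.81,0.06,0,0,-0.17,0.72,-0.81,0.06,0,0,-0.17,0.72,-0.81,0.06,0,0,-0.17,0.72,-0.81,0.06,0,0,-0.17,0.72,-0.81,0.06,0,0,-0.17],
  grip=0.6,
  grip_force=60,
)

```text
t: 1.7
tool_pos: [0.4521, -0.0357, 0.2676]
tool_rot: [3.044, 0.777, -0.001]
contact_force: [-0.2, -0.7, 0.5]
opening: 0.0509
grip_force: 0.0
```

```bash
python3 - <<'E'
from h import *
st(); go(.4526,-.0324,.17,119)
im,d=ctrl.get_image("scene"); cv2.imwrite("pics/s1full.png",im); np.save("pics/s1.npy",d)
u,v=map(int,proj("scene",[.4526,-.0324,.13])); print(u-50,v-60)
cv2.imwrite("pics/s1.png",cv2.resize(im[v-60:v+40,u-50:u+50],(600,600),interpolation=cv2.INTER_CUBIC))
o=ctrl.get_obs(); 
for k in (.054,.0726): print(k,proj("scene",o['tool_pos']-[0,0,k]))
E
```

```text
{'t': np.float64(1.7), 'q': array([-2.4290e-01, -3.5390e-01,  2.0371e+00, -4.0000e-04,  1.4591e+00,
        8.2780e-01]), 'tool_pos': array([ 0.4521, -0.0357,  0.2676]), 'tool_rot': array([ 3.0438e+00,  7.7740e-01, -1.2000e-03]), 'contact_force': array([-0.175 , -0.6635,  0.4509]), 'opening': np.float64(0.0509), 'grip_force': np.float64(0.0)} tip 0.0726
row [ 0.0034 -0.0044  0.1627  0.      0.     -0.0038] dist 0.0977 close now -61.35
163 97
0.054 [207.51803585 128.77690985]
0.0726 [208.67597705 135.76217932]
```

View pics/s1.png

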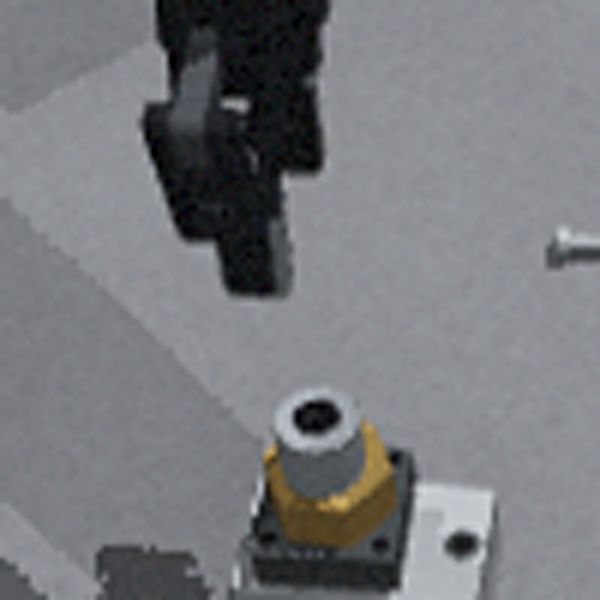

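```bash
cat >> h.py <<'E'
def tips(n,d):
    o=ctrl.get_obs(); p=o['tool_pos']; M=Ro.from_rotvec(o['tool_rot']).as_matrix()
    w=(cloud(n,d).reshape(-1,3)-p)@M
    q=w[(abs(w[:,0])<.02)&(abs(w[:,1])<.065)&(w[:,2]>.045)&(w[:,2]<.09)]
    for s in(1,-1):
        f=q[q[:,1]*s>0]
        if len(f): print(n,s,len(f),"tip ext pct",np.percentile(f[:,2],[50,90,97,100]).round(4),"y",np.percentile(f[:,1],[2,50,98]).round(4),"x",np.percentile(f[:,0],[2,98]).round(4))
E
python3 -c "
from h import *
tips('scene',np.load('pics/s1.npy'))"
```

```text
scene 1 90 tip ext pct [0.0548 0.0634 0.0675 0.0696] y [0.0291 0.0376 0.0407] x [-0.0096  0.012 ]
scene -1 59 tip ext pct [0.0576 0.0674 0.0689 0.0707] y [-0.0298 -0.0253 -0.0232] x [-0.0012  0.0119]
```

apply_moves(
  rows=[0.003,-0.004,0.05,0,0,-0.004,0.003,-0.004,0.1,0,0,-0.004,0.003,-0.004,0.14,0,0,-0.004,0.003,-0.004,0.165,0,0,-0.004,0.003,-0.004,0.18,0,0,-0.004,0.003,-0.004,0.184,0,0,-0.004,0.003,-0.004,0.184,0,0,-0.004],
)

```text
t: 2.45
tool_pos: [0.453, -0.0328, 0.1579]
tool_rot: [3.041, 0.786, 0.001]
contact_force: [1.0, 0.2, 0.2]
opening: 0.0512
grip_force: 0.0
```

apply_moves(
  rows=[0,0,0,0,0,0,0,0,0,0,0,0,0,0,0,0,0,0,0,0,0,0,0,0,0,0,0,0,0,0,0,0,0,0,0,0],
  grip=0.25,
  grip_force=50,
)

```text
t: 3.05
tool_pos: [0.4538, -0.0324, 0.1591]
tool_rot: [3.04, 0.788, 0.004]
contact_force: [-0.8, -1.9, 5.6]
opening: 0.0298
grip_force: 50.0
```

```bash
python3 - <<'E'
from h import *
st(); go(.4526,-.0324,.157,119)
E
```

```text
{'t': np.float64(3.05), 'q': array([-2.3490e-01, -2.3260e-01,  2.1311e+00, -3.0000e-04,  1.2404e+00,
        8.2860e-01]), 'tool_pos': array([ 0.4538, -0.0324,  0.1591]), 'tool_rot': array([3.0396, 0.788 , 0.0036]), 'contact_force': array([-0.8057, -1.898 ,  5.6391]), 'opening': np.float64(0.0298), 'grip_force': np.float64(50.0431)} tip 0.0726
row [-0.0018 -0.001   0.0035  0.      0.      0.0008] dist 0.0024 close now -60.93
```

apply_moves(
  rows=[0,0,-0.02,0,0,0,0,0,-0.05,0,0,0,0,0,-0.1,0,0,0,0,0,-0.13,0,0,0,0,0,-0.15,0,0,0,0,0,-0.15,0,0,0],
)

```text
t: 3.65
tool_pos: [0.4536, -0.0323, 0.2495]
tool_rot: [3.039, 0.788, 0.005]
contact_force: [0.8, -0.5, -0.2]
opening: 0.0297
grip_force: 49.7
```

```bash
python3 - <<'E'
from h import *
st(); go(.643,-.196,.15,119)
b=ray("top",(268,224),.05)
im,d=ctrl.get_image("scene"); cv2.imwrite("pics/s2full.png",im); slices("scene",d,b,.06,((.067,.079),(.046,.056),(.0245,.034)))
im=im[100:220,140:260]; cv2.imwrite("pics/s2.png",cv2.resize(im,(600,600),interpolation=cv2.INTER_CUBIC))
E
```

```text
{'t': np.float64(3.65), 'q': array([-0.2349, -0.3382,  2.0556,  0.    ,  1.4206,  0.8286]), 'tool_pos': array([ 0.4536, -0.0323,  0.2495]), 'tool_rot': array([3.0395, 0.7879, 0.005 ]), 'contact_force': array([ 0.7987, -0.4588, -0.2112]), 'opening': np.float64(0.0297), 'grip_force': np.float64(49.7279)} tip 0.0726
row [0.1434 0.3919 0.1659 0.     0.     0.0007] dist 0.2694 close now -60.94
scene 0.067 282 z 0.0717 rect [452.7 -30.4  43.7  49.   55. ] circ [452.7 -30.2  24.9]
scene 0.046 193 z 0.0497 rect [452.8 -31.   55.9  55.1  31. ] circ [452.8 -30.4  38. ]
scene 0.0245 391 z 0.0279 rect [462.1 -26.2  96.9  60.6  29. ] circ [462.  -25.3  55. ]
```

View pics/s2.png

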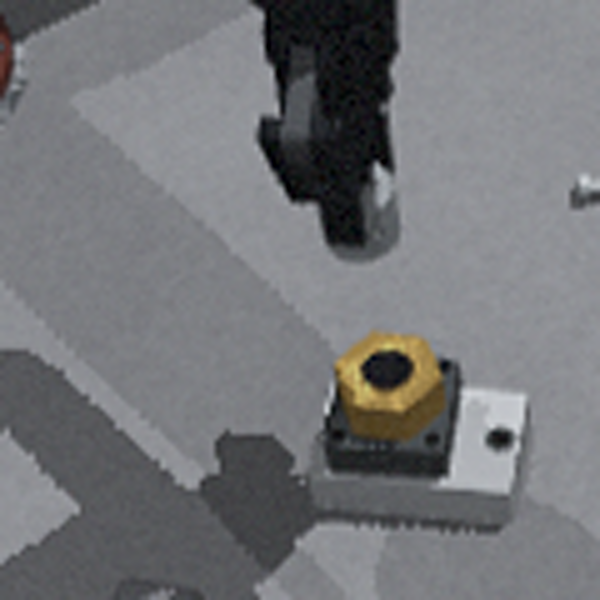

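```bash
cat >> h.py <<'E'
def held(n,d,r=.02,zm=.12):
    o=ctrl.get_obs(); p=o['tool_pos']; M=Ro.from_rotvec(o['tool_rot']).as_matrix()
    w=(cloud(n,d).reshape(-1,3)-p)@M
    q=w[(np.hypot(w[:,0],w[:,1])<r)&(w[:,2]>.03)&(w[:,2]<zm)]
    print("held bottom",len(q),np.percentile(q[:,2],[5,50,90,97,100]).round(4)); 
E
python3 - <<'E'
from h import *
im,d=ctrl.get_image("scene"); held("scene",d); tips("scene",d)
E
```

```text
held bottom 134 [0.0413 0.0603 0.083  0.0853 0.0862]
scene 1 161 tip ext pct [0.0607 0.0825 0.0851 0.0862] y [0.0025 0.0205 0.0305] x [-0.0096  0.0155]
scene -1 51 tip ext pct [0.0576 0.0635 0.0742 0.0776] y [-0.0187 -0.0133 -0.0006] x [-0.0051  0.0152]
```

apply_moves(
  rows=[0.01,0.025,0.01,0,0,0,0.03,0.08,0.03,0,0,0,0.055,0.15,0.06,0,0,0,0.08,0.22,0.09,0,0,0,0.105,0.29,0.12,0,0,0,0.125,0.34,0.145,0,0,0,0.138,0.375,0.16,0,0,0,0.143,0.392,0.166,0,0,0,0.143,0.392,0.166,0,0,0,0.143,0.392,0.166,0,0,0],
)

```text
t: 4.75
tool_pos: [0.6414, -0.1954, 0.1475]
tool_rot: [-3.04, -0.788, 0.002]
contact_force: [-0.7, 0.1, -1.6]
opening: 0.0297
grip_force: 49.8
```

```bash
python3 - <<'E'
from h import *
st(); go(.643,-.196,.092,119)
im,d=ctrl.get_image("scene"); held("scene",d)
E
```

```text
{'t': np.float64(4.75), 'q': array([-4.0670e-01,  2.9200e-01,  1.6158e+00,  2.0000e-04,  1.2354e+00,
        6.5670e-01]), 'tool_pos': array([ 0.6414, -0.1954,  0.1475]), 'tool_rot': array([-3.0399e+00, -7.8820e-01,  1.8000e-03]), 'contact_force': array([-0.735 ,  0.1224, -1.6388]), 'opening': np.float64(0.0297), 'grip_force': np.float64(49.7524)} tip 0.0726
row [0.0019 0.0022 0.0924 0.     0.     0.0008] dist 0.0555 close now -60.93
held bottom 36 [0.0598 0.0695 0.0833 0.0853 0.0857]
```

apply_moves(
  rows=[0.002,0.002,0.02,0,0,0,0.002,0.002,0.045,0,0,0,0.002,0.002,0.065,0,0,0,0.002,0.002,0.08,0,0,0,0.002,0.002,0.087,0,0,0,0.002,0.002,0.091,0,0,0,0.002,0.002,0.093,0,0,0,0.002,0.002,0.093,0,0,0],
)

```text
t: 5.6
tool_pos: [0.644, -0.1967, 0.0925]
tool_rot: [3.041, 0.788, 0.001]
contact_force: [-0.3, 0.0, -1.6]
opening: 0.0294
grip_force: 49.8
```

```bash
python3 - <<'E'
from h import *
st(); go(.643,-.196,.092,119)
im,d=ctrl.get_image("scene"); 
cv2.imwrite("pics/s3.png",cv2.resize(im[200:320,180:300],(600,600),interpolation=cv2.INTER_CUBIC))
E
```

```text
{'t': np.float64(5.6), 'q': array([-0.4068,  0.3642,  1.6285,  0.    ,  1.1482,  0.6569]), 'tool_pos': array([ 0.644 , -0.1967,  0.0925]), 'tool_rot': array([3.0407e+00, 7.8790e-01, 9.0000e-04]), 'contact_force': array([-0.3033,  0.0243, -1.6337]), 'opening': np.float64(0.0294), 'grip_force': np.float64(49.7644)} tip 0.0726
row [-0.0009 -0.0018  0.0008  0.      0.      0.0006] dist 0.0013 close now -60.95
```

View pics/s3.png

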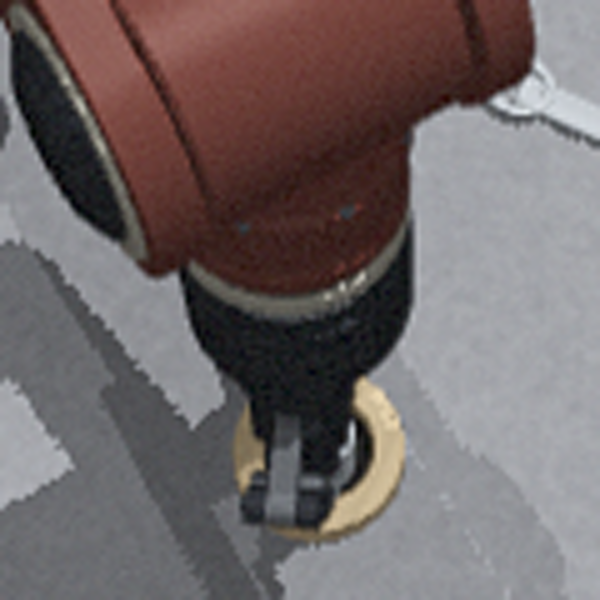

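apply_moves(
  rows=[-0.001,-0.002,0.001,0,0,0,-0.001,-0.002,0.002,0,0,0,-0.001,-0.002,0.003,0,0,0,-0.001,-0.002,0.003,0,0,0],
)

```text
t: 6.05
tool_pos: [0.6428, -0.1959, 0.0912]
tool_rot: [3.041, 0.788, 0.0]
contact_force: [-1.9, -0.3, 5.1]
opening: 0.0295
grip_force: 50.3
```

apply_moves(
  rows=[0,0,0,0,0,0,0,0,0,0,0,0,0,0,0,0,0,0,0,0,0,0,0,0,0,0,0,0,0,0],
  grip=0.6,
)

```text
t: 6.55
tool_pos: [0.6426, -0.1958, 0.0902]
tool_rot: [-3.041, -0.788, 0.0]
contact_force: [0.5, 0.1, -0.2]
opening: 0.0514
grip_force: 0.0
```

apply_moves(
  rows=[0,0,-0.02,0,0,0,0,0,-0.06,0,0,0,0,0,-0.13,0,0,0,0,0,-0.2,0,0,0,0,0,-0.25,0,0,0,0,0,-0.25,0,0,0],
  grip=0.75,
)

```text
t: 7.15
tool_pos: [0.6453, -0.1969, 0.249]
tool_rot: [3.033, 0.786, 0.016]
contact_force: [0.3, -0.8, 0.2]
opening: 0.0642
grip_force: 0.0
```

```bash
python3 - <<'E'
from h import *
st(); go(.4527,-.0302,.21,116)
for n in("top","scene"):
    im,d=ctrl.get_image(n); cv2.imwrite(f"pics/{n}4.png",im)
    slices(n,d,(.643,-.196),.03,((.025,.045),))
E
```

```text
{'t': np.float64(7.15), 'q': array([-0.4063,  0.198 ,  1.5474, -0.    ,  1.3832,  0.6573]), 'tool_pos': array([ 0.6453, -0.1969,  0.249 ]), 'tool_rot': array([3.0334, 0.7862, 0.016 ]), 'contact_force': array([ 0.2813, -0.7678,  0.1599]), 'opening': np.float64(0.0642), 'grip_force': np.float64(0.0)} tip 0.0726
row [-0.1456 -0.3987  0.065   0.      0.      0.034 ] dist 0.2577 close now -60.94
scene 0.025 221 z 0.0318 rect [ 643.3 -197.9   30.9   30.6   34.2] circ [ 643.  -197.3   16. ]
```

apply_moves(
  rows=[-0.02,-0.05,0.0,0,0,0.028,-0.05,-0.13,0.01,0,0,0.028,-0.075,-0.21,0.02,0,0,0.028,-0.1,-0.28,0.03,0,0,0.028,-0.125,-0.34,0.045,0,0,0.028,-0.14,-0.38,0.06,0,0,0.028,-0.146,-0.399,0.065,0,0,0.028,-0.146,-0.399,0.065,0,0,0.028,-0.146,-0.399,0.065,0,0,0.028],
)

```text
t: 8.15
tool_pos: [0.4504, -0.0295, 0.2014]
tool_rot: [3.057, 0.721, 0.0]
contact_force: [0.9, 0.3, 0.9]
opening: 0.064
grip_force: 0.0
```

```bash
python3 - <<'E'
from h import *
st(); go(.4527,-.0302,.133,116.5)
E
```

```text
{'t': np.float64(8.15), 'q': array([-2.3030e-01, -2.9690e-01,  2.1068e+00, -3.0000e-04,  1.3313e+00,
        8.7740e-01]), 'tool_pos': array([ 0.4504, -0.0295,  0.2014]), 'tool_rot': array([3.0573e+00, 7.2080e-01, 5.0000e-04]), 'contact_force': array([0.9424, 0.2542, 0.9498]), 'opening': np.float64(0.064), 'grip_force': np.float64(0.0)} tip 0.0726
row [0.0029 0.0028 0.1141 0.     0.     0.0004] dist 0.0685 close now -63.47
```

apply_moves(
  rows=[0.003,0.003,0.03,0,0,0,0.003,0.003,0.06,0,0,0,0.003,0.003,0.085,0,0,0,0.003,0.003,0.102,0,0,0,0.003,0.003,0.112,0,0,0,0.003,0.003,0.114,0,0,0,0.003,0.003,0.114,0,0,0],
)

```text
t: 8.85
tool_pos: [0.4527, -0.0301, 0.1333]
tool_rot: [3.058, 0.721, 0.001]
contact_force: [0.7, 0.9, -0.3]
opening: 0.0642
grip_force: 0.0
```

apply_moves(
  rows=[0,0,0,0,0,0,0,0,0,0,0,0,0,0,0,0,0,0,0,0,0,0,0,0,0,0,0,0,0,0,0,0,0,0,0,0],
  grip=0.4,
  grip_force=60,
)

```text
t: 9.45
tool_pos: [0.4531, -0.03, 0.1343]
tool_rot: [3.057, 0.721, 0.004]
contact_force: [-1.1, 0.7, 5.6]
opening: 0.0422
grip_force: 61.7
```

```bash
python3 - <<'E'
from h import *
st(); go(.4527,-.0302,.133,116.5)
E
```

```text
{'t': np.float64(9.45), 'q': array([-2.3030e-01, -1.9700e-01,  2.1476e+00,  1.0000e-04,  1.1885e+00,
        8.7730e-01]), 'tool_pos': array([ 0.4531, -0.03  ,  0.1343]), 'tool_rot': array([3.0567, 0.7208, 0.0036]), 'contact_force': array([-1.1061,  0.7355,  5.5808]), 'opening': np.float64(0.0422), 'grip_force': np.float64(61.7107)} tip 0.0726
row [-0.0007 -0.      0.0021  0.      0.      0.0004] dist 0.0013 close now -63.46
```

apply_moves(
  rows=[0,0,-0.01,0,0,0,0,0,-0.03,0,0,0,0,0,-0.07,0,0,0,0,0,-0.12,0,0,0,0,0,-0.16,0,0,0,0,0,-0.18,0,0,0,0,0,-0.18,0,0,0],
)

```text
t: 10.15
tool_pos: [0.453, -0.03, 0.243]
tool_rot: [3.056, 0.721, 0.006]
contact_force: [0.8, -0.8, -2.4]
opening: 0.042
grip_force: 61.3
```

```bash
python3 - <<'E'
from h import *
st(); go(.4465,-.3165,.15,127.8)
im,d=ctrl.get_image("scene"); held("scene",d); tips("scene",d)
slices("scene",d,(.46,-.028),.08,((.046,.056),(.0245,.034)))
cv2.imwrite("pics/s5.png",cv2.resize(im[90:210,140:260],(600,600),interpolation=cv2.INTER_CUBIC))
E
```

```text
{'t': np.float64(10.15), 'q': array([-0.2304, -0.3348,  2.0641, -0.    ,  1.4083,  0.8772]), 'tool_pos': array([ 0.453, -0.03 ,  0.243]), 'tool_rot': array([3.0559, 0.7207, 0.0056]), 'contact_force': array([ 0.8337, -0.7951, -2.4301]), 'opening': np.float64(0.042), 'grip_force': np.float64(61.2966)} tip 0.0726
row [-0.223   0.4223  0.1551  0.      0.     -0.1251] dist 0.3013 close now -63.46
held bottom 83 [0.0583 0.0604 0.0615 0.062  0.0626]
scene 1 200 tip ext pct [0.0614 0.079  0.0817 0.0828] y [0.001 0.023 0.037] x [-0.015   0.0194]
scene -1 96 tip ext pct [0.0598 0.0614 0.0618 0.0626] y [-0.0246 -0.0163 -0.0008] x [-0.0004  0.0191]
scene 0.046 473 z 0.0497 rect [452.6 -30.2  56.1  57.9  29.4] circ [452.3 -30.5  37.4]
scene 0.0245 396 z 0.0279 rect [461.7 -25.3  95.9  62.7  27.7] circ [461.2 -24.8  55.1]
```

View pics/s5.png

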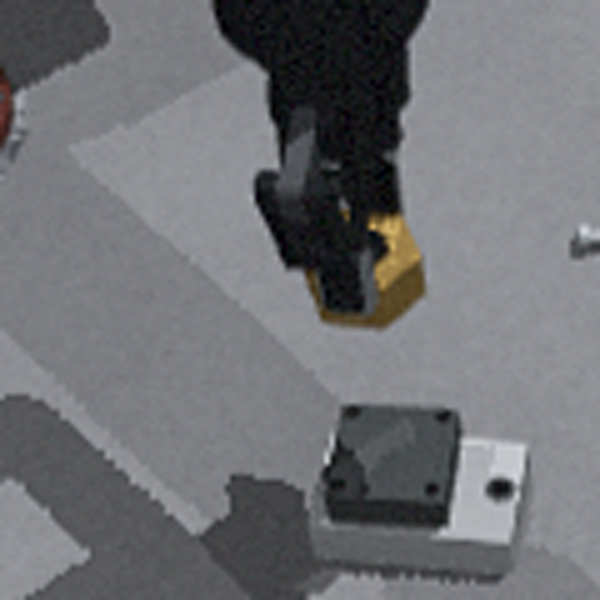

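apply_moves(
  rows=[-0.015,0.03,0.005,0,0,-0.015,-0.045,0.085,0.02,0,0,-0.03,-0.08,0.15,0.04,0,0,-0.05,-0.115,0.22,0.065,0,0,-0.07,-0.15,0.285,0.09,0,0,-0.09,-0.18,0.34,0.115,0,0,-0.105,-0.205,0.385,0.135,0,0,-0.12,-0.218,0.412,0.15,0,0,-0.125,-0.223,0.422,0.155,0,0,-0.125,-0.223,0.422,0.155,0,0,-0.125,-0.223,0.422,0.155,0,0,-0.125],
)

```text
t: 11.3
tool_pos: [0.4454, -0.3152, 0.1473]
tool_rot: [-2.971, -1.017, 0.001]
contact_force: [0.3, -0.2, -1.7]
opening: 0.0421
grip_force: 61.4
```

```bash
python3 - <<'E'
from h import *
st(); go(.4465,-.3165,.0895,127.8)
im,d=ctrl.get_image("scene"); held("scene",d,.022)
E
```

```text
{'t': np.float64(11.3), 'q': array([-7.5230e-01,  1.6600e-02,  1.9248e+00,  4.0000e-04,  1.2017e+00,
        1.5850e-01]), 'tool_pos': array([ 0.4454, -0.3152,  0.1473]), 'tool_rot': array([-2.9707e+00, -1.0174e+00,  7.0000e-04]), 'contact_force': array([ 0.2749, -0.226 , -1.7046]), 'opening': np.float64(0.0421), 'grip_force': np.float64(61.3914)} tip 0.0726
row [0.     0.0028 0.0964 0.     0.     0.0001] dist 0.0579 close now -52.19
held bottom 336 [0.0393 0.0625 0.0649 0.0774 0.0878]
```

apply_moves(
  rows=[0,0.003,0.02,0,0,0,0,0.003,0.045,0,0,0,0,0.003,0.065,0,0,0,0,0.003,0.08,0,0,0,0,0.003,0.09,0,0,0,0,0.003,0.095,0,0,0,0,0.003,0.096,0,0,0],
)

```text
t: 12.05
tool_pos: [0.4466, -0.3176, 0.0899]
tool_rot: [-2.972, -1.017, 0.0]
contact_force: [-1.1, -0.2, -2.8]
opening: 0.0421
grip_force: 61.4
```

apply_moves(
  rows=[0,0,0.001,0,0,0,0,0,0.002,0,0,0,0,0,0.003,0,0,0,0,0,0.003,0,0,0],
)

```text
t: 12.45
tool_pos: [0.4468, -0.3177, 0.0887]
tool_rot: [2.972, 1.017, 0.0]
contact_force: [-0.4, 0.3, -2.4]
opening: 0.042
grip_force: 61.4
```

```bash
python3 - <<'E'
from h import *
st(); go(.4465,-.3165,.0875,127.8)
im,d=ctrl.get_image("scene"); cv2.imwrite("pics/s6.png",cv2.resize(im[210:330,60:180],(600,600),interpolation=cv2.INTER_CUBIC))
E
```

```text
{'t': np.float64(12.45), 'q': array([-0.7539,  0.1084,  1.9419, -0.    ,  1.0909,  0.1575]), 'tool_pos': array([ 0.4468, -0.3177,  0.0887]), 'tool_rot': array([2.9720e+00, 1.0171e+00, 3.0000e-04]), 'contact_force': array([-0.3652,  0.2799, -2.3649]), 'opening': np.float64(0.042), 'grip_force': np.float64(61.4161)} tip 0.0726
row [ 0.0008 -0.0019  0.002   0.      0.     -0.0002] dist 0.0017 close now -52.22
```

View pics/s6.png

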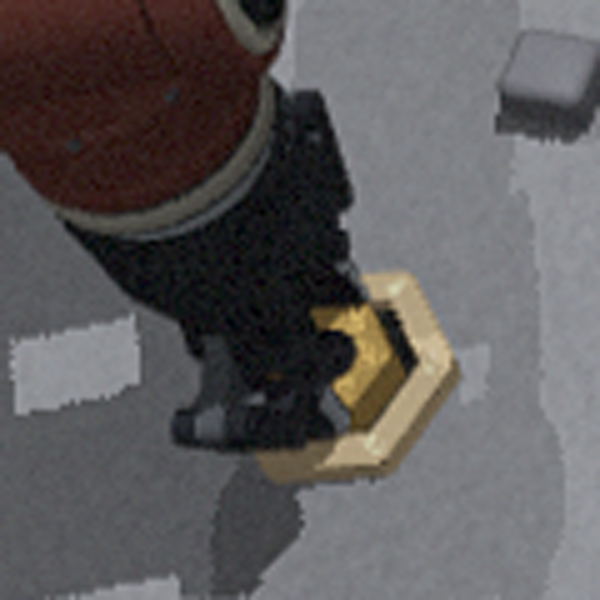

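apply_moves(
  rows=[0.001,-0.002,0.001,0,0,0,0.001,-0.002,0.002,0,0,0,0.001,-0.002,0.002,0,0,0],
)

```text
t: 12.8
tool_pos: [0.4467, -0.3166, 0.0883]
tool_rot: [2.972, 1.017, -0.0]
contact_force: [-3.5, 0.3, 5.6]
opening: 0.0418
grip_force: 62.2
```

```bash
python3 -c "
from h import *
st()"
```

```text
{'t': np.float64(12.8), 'q': array([-7.5240e-01,  1.0750e-01,  1.9438e+00, -4.0000e-04,  1.0897e+00,
        1.5890e-01]), 'tool_pos': array([ 0.4467, -0.3166,  0.0883]), 'tool_rot': array([ 2.9716,  1.0172, -0.    ]), 'contact_force': array([-3.4791,  0.3139,  5.5913]), 'opening': np.float64(0.0418), 'grip_force': np.float64(62.1936)} tip 0.0726
```

Seated. Release and back off.

apply_moves(
  rows=[0,0,0,0,0,0,0,0,0,0,0,0,0,0,0,0,0,0,0,0,0,0,0,0,0,0,0,0,0,0],
  grip=0.7,
)

```text
t: 13.3
tool_pos: [0.4465, -0.3162, 0.0872]
tool_rot: [-2.972, -1.017, 0.0]
contact_force: [-0.7, 0.5, 0.0]
opening: 0.0596
grip_force: 0.0
```

apply_moves(
  rows=[0,0,-0.02,0,0,0,0,0,-0.06,0,0,0,0,0,-0.13,0,0,0,0,0,-0.19,0,0,0,0,0,-0.22,0,0,0,0,0,-0.22,0,0,0],
  grip=0.92,
)

```text
t: 13.9
tool_pos: [0.448, -0.3177, 0.2245]
tool_rot: [2.965, 1.015, 0.007]
contact_force: [0.2, -0.6, 0.4]
opening: 0.0788
grip_force: 0.0
```

```bash
python3 - <<'E'
from h import *
st(); go(.4522,-.0303,.19,120.2)
for n in("top","scene"):
    im,d=ctrl.get_image(n)
    slices(n,d,(.4465,-.3165),.04,((.02,.035),))
    slices(n,d,(.46,-.028),.08,((.046,.056),(.0245,.034)))
E
```

```text
{'t': np.float64(13.9), 'q': array([-0.7523, -0.0698,  1.8702,  0.    ,  1.3324,  0.1589]), 'tool_pos': array([ 0.448 , -0.3177,  0.2245]), 'tool_rot': array([2.965 , 1.0149, 0.0065]), 'contact_force': array([ 0.1758, -0.5627,  0.3964]), 'opening': np.float64(0.0788), 'grip_force': np.float64(0.0)} tip 0.0726
row [ 0.299  -0.3742  0.0574  0.      0.      0.0843] dist 0.2895 close now -52.21
top 0.02 97 z 0.0266 rect [ 452.5 -309.    25.9   40.5   69.8] circ [ 453.6 -310.1   22.5]
top 0.046 455 z 0.0509 rect [450.5 -29.1  56.1  55.9  30.1] circ [450.5 -30.1  36.9]
top 0.0245 334 z 0.0289 rect [459.9 -24.6  95.1  59.5  27.7] circ [460.7 -24.2  54.8]
scene 0.02 452 z 0.0259 rect [ 447.6 -317.9   45.1   49.     7.9] circ [ 448.  -318.1   25.5]
scene 0.046 474 z 0.0498 rect [452.5 -30.3  55.9  58.8  31.1] circ [452.1 -30.8  38.8]
scene 0.0245 406 z 0.0279 rect [461.9 -25.7  96.   61.4  28.2] circ [461.4 -25.1  54.9]
```

apply_moves(
  rows=[0.03,-0.04,0.0,0,0,0.01,0.08,-0.1,0.005,0,0,0.02,0.13,-0.165,0.01,0,0,0.04,0.18,-0.225,0.02,0,0,0.05,0.225,-0.285,0.03,0,0,0.065,0.265,-0.33,0.04,0,0,0.075,0.29,-0.36,0.05,0,0,0.084,0.299,-0.374,0.057,0,0,0.084,0.299,-0.374,0.057,0,0,0.084,0.299,-0.374,0.057,0,0,0.084],
)

```text
t: 15.0
tool_pos: [0.4504, -0.0296, 0.1844]
tool_rot: [-3.033, -0.819, 0.002]
contact_force: [0.2, -0.4, -0.9]
opening: 0.0786
grip_force: 0.0
```

```bash
python3 - <<'E'
from h import *
st(); go(.4520,-.0302,.108,120.2)
E
```

```text
{'t': np.float64(15.0), 'q': array([-2.3050e-01, -2.7480e-01,  2.1195e+00, -5.0000e-04,  1.2983e+00,
        8.1310e-01]), 'tool_pos': array([ 0.4504, -0.0296,  0.1844]), 'tool_rot': array([-3.0328e+00, -8.1880e-01,  2.3000e-03]), 'contact_force': array([ 0.2013, -0.4039, -0.9046]), 'opening': np.float64(0.0786), 'grip_force': np.float64(0.0)} tip 0.0726
row [0.0018 0.0022 0.1273 0.     0.     0.0002] dist 0.0764 close now -59.78
```

apply_moves(
  rows=[0.002,0.002,0.03,0,0,0,0.002,0.002,0.06,0,0,0,0.002,0.002,0.09,0,0,0,0.002,0.002,0.11,0,0,0,0.002,0.002,0.122,0,0,0,0.002,0.002,0.126,0,0,0,0.002,0.002,0.126,0,0,0],
)

```text
t: 15.7
tool_pos: [0.4526, -0.0298, 0.1097]
tool_rot: [3.033, 0.818, 0.0]
contact_force: [0.1, 0.4, -0.9]
opening: 0.0788
grip_force: 0.0
```

apply_moves(
  rows=[0,0,0,0,0,0,0,0,0,0,0,0,0,0,0,0,0,0,0,0,0,0,0,0,0,0,0,0,0,0,0,0,0,0,0,0],
  grip=0.55,
  grip_force=80,
)

```text
t: 16.3
tool_pos: [0.4533, -0.0295, 0.1111]
tool_rot: [3.032, 0.819, 0.003]
contact_force: [-2.0, 0.8, 5.6]
opening: 0.0536
grip_force: 85.1
```

```bash
python3 - <<'E'
from h import *
st(); go(.4520,-.0302,.108,120.2)
im,d=ctrl.get_image("scene"); tips("scene",d)
E
```

```text
{'t': np.float64(16.3), 'q': array([-2.2910e-01, -1.5740e-01,  2.1579e+00,  3.0000e-04,  1.1391e+00,
        8.1380e-01]), 'tool_pos': array([ 0.4533, -0.0295,  0.1111]), 'tool_rot': array([3.0322e+00, 8.1910e-01, 3.0000e-03]), 'contact_force': array([-2.003 ,  0.8379,  5.5632]), 'opening': np.float64(0.0536), 'grip_force': np.float64(85.0657)} tip 0.0726
row [-0.0025 -0.0001  0.0052  0.      0.      0.0004] dist 0.0035 close now -59.77
scene 1 191 tip ext pct [0.0625 0.0861 0.0888 0.0896] y [0.0031 0.029  0.0414] x [-0.0186  0.0193]
scene -1 78 tip ext pct [0.061  0.0626 0.0637 0.0639] y [-0.0288 -0.0166 -0.0019] x [-0.0063  0.0198]
```

apply_moves(
  rows=[0,0,-0.005,0,0,0,0,0,-0.02,0,0,0,0,0,-0.05,0,0,0,0,0,-0.09,0,0,0,0,0,-0.13,0,0,0,0,0,-0.16,0,0,0,0,0,-0.17,0,0,0,0,0,-0.17,0,0,0],
)

```text
t: 17.15
tool_pos: [0.4526, -0.0295, 0.2123]
tool_rot: [3.032, 0.819, 0.002]
contact_force: [-0.8, -0.3, -3.9]
opening: 0.0535
grip_force: 84.9
```

```bash
python3 - <<'E'
from h import *
st(); go(.657,.1825,.15,124.5)
im,d=ctrl.get_image("scene"); held("scene",d,.03); 
slices("scene",d,(.46,-.028),.08,((.0245,.034),))
cv2.imwrite("pics/s7.png",cv2.resize(im[90:210,140:260],(600,600),interpolation=cv2.INTER_CUBIC))
E
```

```text
{'t': np.float64(17.15), 'q': array([-0.2294, -0.3037,  2.0931, -0.    ,  1.3504,  0.8138]), 'tool_pos': array([ 0.4526, -0.0295,  0.2123]), 'tool_rot': array([3.0321e+00, 8.1900e-01, 2.4000e-03]), 'contact_force': array([-0.8376, -0.3041, -3.8738]), 'opening': np.float64(0.0535), 'grip_force': np.float64(84.9426)} tip 0.0726
row [ 0.4722 -0.1338  0.1038  0.      0.     -0.0475] dist 0.301 close now -59.77
held bottom 235 [0.0431 0.0602 0.0644 0.0766 0.0811]
scene 0.0245 836 z 0.0278 rect [461.9 -25.4  96.2  62.4  27.5] circ [460.6 -24.3  55. ]
```

View pics/s7.png

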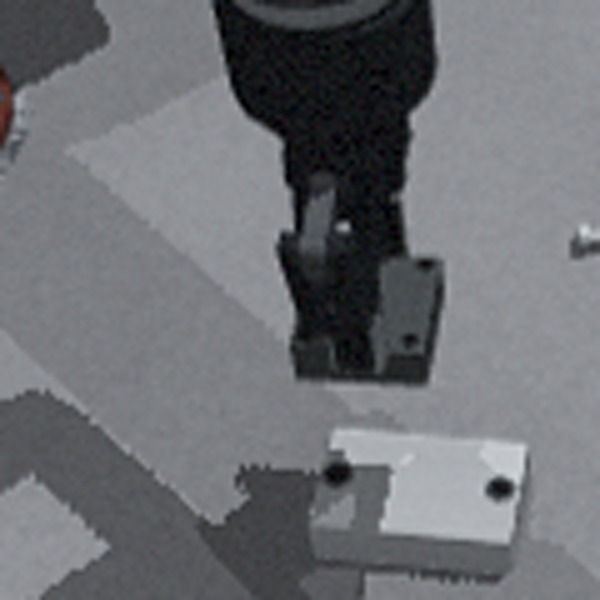

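apply_moves(
  rows=[0.03,-0.008,0.0,0,0,-0.005,0.09,-0.025,0.01,0,0,-0.01,0.16,-0.045,0.02,0,0,-0.02,0.23,-0.065,0.035,0,0,-0.03,0.3,-0.085,0.055,0,0,-0.035,0.37,-0.105,0.07,0,0,-0.04,0.42,-0.12,0.085,0,0,-0.045,0.455,-0.129,0.095,0,0,-0.047,0.472,-0.134,0.1,0,0,-0.047,0.472,-0.134,0.1,0,0,-0.047,0.472,-0.134,0.1,0,0,-0.047],
)

```text
t: 18.3
tool_pos: [0.6558, 0.182, 0.1505]
tool_rot: [3.001, 0.93, -0.004]
contact_force: [0.6, -0.5, -3.9]
opening: 0.0533
grip_force: 84.9
```

```bash
python3 - <<'E'
from h import *
st(); go(.657,.1825,.089,124.5)
E
```

```text
{'t': np.float64(18.3), 'q': array([ 1.6160e-01,  3.1030e-01,  1.5877e+00, -4.0000e-04,  1.2459e+00,
        1.1314e+00]), 'tool_pos': array([0.6558, 0.182 , 0.1505]), 'tool_rot': array([ 3.0007,  0.9301, -0.0037]), 'contact_force': array([ 0.6233, -0.4827, -3.9182]), 'opening': np.float64(0.0533), 'grip_force': np.float64(84.8629)} tip 0.0726
row [ 0.0022  0.0004  0.1025  0.      0.     -0.0006] dist 0.0615 close now -55.56
```

apply_moves(
  rows=[0.002,0,0.02,0,0,0,0.002,0,0.045,0,0,0,0.002,0,0.065,0,0,0,0.002,0,0.082,0,0,0,0.002,0,0.093,0,0,0,0.002,0,0.099,0,0,0,0.002,0,0.1,0,0,0,0.002,0,0.1,0,0,0],
)

```text
t: 19.1
tool_pos: [0.6579, 0.1833, 0.0919]
tool_rot: [3.001, 0.93, 0.001]
contact_force: [-0.6, 0.2, -3.6]
opening: 0.0534
grip_force: 84.9
```

```bash
python3 - <<'E'
from h import *
st(); go(.657,.1825,.087,124.5)
im,d=ctrl.get_image("scene"); u,v=map(int,proj("scene",[.657,.1825,.03]));cv2.imwrite("pics/s8.png",cv2.resize(im[v-70:v+50,u-60:u+60],(600,600),interpolation=cv2.INTER_CUBIC))
E
```

```text
{'t': np.float64(19.1), 'q': array([0.1629, 0.3844, 1.6033, 0.    , 1.1531, 1.1323]), 'tool_pos': array([0.6579, 0.1833, 0.0919]), 'tool_rot': array([3.0005e+00, 9.3050e-01, 1.1000e-03]), 'contact_force': array([-0.6361,  0.2486, -3.6083]), 'opening': np.float64(0.0534), 'grip_force': np.float64(84.8612)} tip 0.0726
row [-0.0021  0.0003  0.0081  0.      0.     -0.0005] dist 0.005 close now -55.54
```

View pics/s8.png

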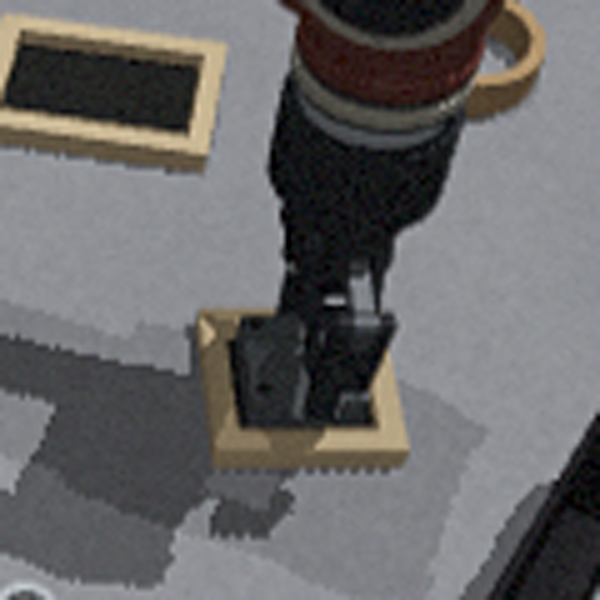

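apply_moves(
  rows=[-0.001,0,0.002,0,0,0,-0.001,0,0.004,0,0,0,-0.001,0,0.006,0,0,0,-0.001,0,0.008,0,0,0,-0.001,0,0.008,0,0,0],
)

```text
t: 19.65
tool_pos: [0.6572, 0.1829, 0.0872]
tool_rot: [3.001, 0.93, -0.0]
contact_force: [-2.1, -0.6, -0.6]
opening: 0.0535
grip_force: 85.3
```

apply_moves(
  rows=[0,0,0.001,0,0,0,0,0,0.001,0,0,0,0,0,0.001,0,0,0],
)

```text
t: 19.95
tool_pos: [0.6572, 0.1829, 0.0872]
tool_rot: [3.001, 0.931, -0.0]
contact_force: [-5.2, -1.0, 5.7]
opening: 0.0534
grip_force: 85.9
```

apply_moves(
  rows=[0,0,0,0,0,0,0,0,0,0,0,0,0,0,0,0,0,0,0,0,0,0,0,0,0,0,0,0,0,0],
  grip=0.85,
)

```text
t: 20.45
tool_pos: [0.6572, 0.1829, 0.0861]
tool_rot: [3.001, 0.93, 0.001]
contact_force: [0.4, 0.4, -0.6]
opening: 0.0725
grip_force: 0.0
```

apply_moves(
  rows=[0,0,-0.02,0,0,0,0,0,-0.06,0,0,0,0,0,-0.12,0,0,0,0,0,-0.17,0,0,0,0,0,-0.19,0,0,0,0,0,-0.19,0,0,0],
  grip=1.0,
)

```text
t: 21.05
tool_pos: [0.6584, 0.1832, 0.2036]
tool_rot: [3.0, 0.93, 0.009]
contact_force: [-0.0, 0.2, -0.8]
opening: 0.0854
grip_force: 0.0
```

```bash
python3 - <<'E'
from h import *
st(); go(.4611,-.0250,.16,117.9)
for n in("top","scene"):
    im,d=ctrl.get_image(n)
    slices(n,d,(.657,.1825),.05,((.02,.035),))
    slices(n,d,(.46,-.028),.08,((.0245,.034),))
E
```

```text
{'t': np.float64(21.05), 'q': array([0.1626, 0.2592, 1.5546, 0.    , 1.322 , 1.1319]), 'tool_pos': array([0.6584, 0.1832, 0.2036]), 'tool_rot': array([2.9999, 0.9303, 0.0089]), 'contact_force': array([-0.0384,  0.1993, -0.8401]), 'opening': np.float64(0.0854), 'grip_force': np.float64(0.0)} tip 0.0726
row [-0.4675  0.1     0.0726  0.      0.      0.0729] dist 0.2902 close now -55.54
top 0.02 111 z 0.0265 rect [660.4 155.4  61.7  32.5   2.3] circ [660.4 156.8  34.2]
top 0.0245 790 z 0.0291 rect [459.9 -24.6  95.4  59.7  27.7] circ [460.7 -24.   55. ]
scene 0.02 434 z 0.0259 rect [657.1 180.4  55.5  59.1  35. ] circ [656.6 181.6  38.5]
scene 0.0245 836 z 0.0278 rect [461.7 -25.1  96.3  62.3  27.9] circ [461.4 -24.7  55.1]
```

apply_moves(
  rows=[-0.03,0.007,0.0,0,0,0.01,-0.09,0.02,0.01,0,0,0.02,-0.16,0.035,0.015,0,0,0.03,-0.23,0.05,0.02,0,0,0.04,-0.3,0.065,0.03,0,0,0.05,-0.37,0.08,0.04,0,0,0.06,-0.42,0.09,0.05,0,0,0.07,-0.455,0.098,0.06,0,0,0.073,-0.467,0.1,0.065,0,0,0.073,-0.467,0.1,0.068,0,0,0.073,-0.467,0.1,0.068,0,0,0.073],
)

```text
t: 22.25
tool_pos: [0.4601, -0.0246, 0.1585]
tool_rot: [-3.048, -0.757, 0.001]
contact_force: [0.5, -0.6, 0.2]
opening: 0.0853
grip_force: 0.0
```

```bash
python3 - <<'E'
from h import *
st(); go(.4610,-.0248,.08,117.8)
E
```

```text
{'t': np.float64(22.25), 'q': array([-2.1540e-01, -2.1370e-01,  2.1165e+00,  4.0000e-04,  1.2401e+00,
        8.6830e-01]), 'tool_pos': array([ 0.4601, -0.0246,  0.1585]), 'tool_rot': array([-3.0481e+00, -7.5710e-01,  1.5000e-03]), 'contact_force': array([ 0.5466, -0.6233,  0.2   ]), 'opening': np.float64(0.0853), 'grip_force': np.float64(0.0)} tip 0.0726
row [0.0012 0.001  0.1309 0.     0.     0.0011] dist 0.0786 close now -62.1
```

apply_moves(
  rows=[0.001,0.001,0.03,0,0,0.001,0.001,0.001,0.06,0,0,0.001,0.001,0.001,0.09,0,0,0.001,0.001,0.001,0.112,0,0,0.001,0.001,0.001,0.124,0,0,0.001,0.001,0.001,0.13,0,0,0.001,0.001,0.001,0.13,0,0,0.001],
)

```text
t: 22.95
tool_pos: [0.461, -0.0252, 0.0812]
tool_rot: [-3.049, -0.755, 0.0]
contact_force: [0.4, 0.4, 0.5]
opening: 0.0855
grip_force: 0.0
```

apply_moves(
  rows=[0,0,0,0,0,0,0,0,0,0,0,0,0,0,0,0,0,0,0,0,0,0,0,0,0,0,0,0,0,0,0,0,0,0,0,0],
  grip=0.6,
)

```text
t: 23.55
tool_pos: [0.4619, -0.0254, 0.0828]
tool_rot: [3.049, 0.754, 0.004]
contact_force: [-0.4, 1.3, 6.2]
opening: 0.0579
grip_force: 88.8
```

apply_moves(
  rows=[0,0,-0.005,0,0,0,0,0,-0.02,0,0,0,0,0,-0.05,0,0,0,0,0,-0.09,0,0,0,0,0,-0.12,0,0,0,0,0,-0.14,0,0,0,0,0,-0.15,0,0,0,0,0,-0.15,0,0,0],
)

```text
t: 24.35
tool_pos: [0.4609, -0.0254, 0.1717]
tool_rot: [3.049, 0.754, 0.001]
contact_force: [-0.7, 0.1, -5.9]
opening: 0.0577
grip_force: 87.7
```

```bash
python3 - <<'E'
from h import *
st(); go(.4625,.3175,.15,111.75)
im,d=ctrl.get_image("scene"); held("scene",d,.045); 
u,v=map(int,proj("scene",[.46,-.025,.1]));cv2.imwrite("pics/s9.png",cv2.resize(im[v-60:v+60,u-60:u+60],(600,600),interpolation=cv2.INTER_CUBIC))
E
```

```text
{'t': np.float64(24.35), 'q': array([-0.2164, -0.2309,  2.1068, -0.    ,  1.2648,  0.8693]), 'tool_pos': array([ 0.4609, -0.0254,  0.1717]), 'tool_rot': array([3.0493e+00, 7.5440e-01, 1.1000e-03]), 'contact_force': array([-0.7379,  0.0968, -5.928 ]), 'opening': np.float64(0.0577), 'grip_force': np.float64(87.7499)} tip 0.0726
row [ 0.2688 -0.5043  0.0361  0.      0.      0.0671] dist 0.3435 close now -62.21
held bottom 680 [0.0446 0.0546 0.0723 0.0778 0.0821]
```

View pics/s9.png

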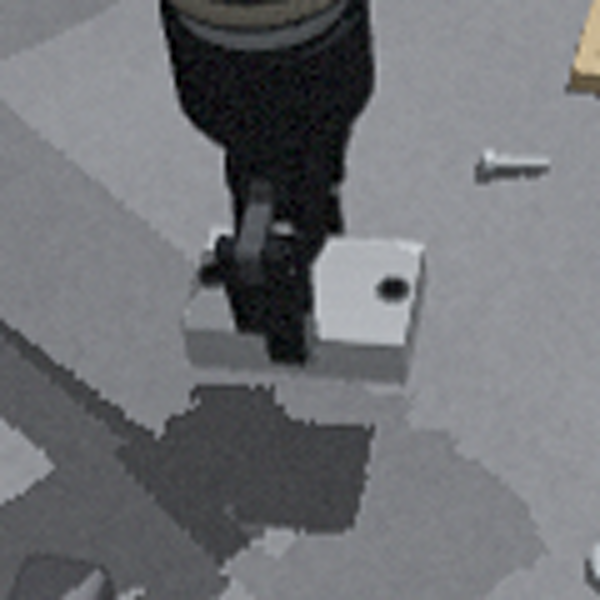

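apply_moves(
  rows=[0.015,-0.03,0.0,0,0,0.005,0.045,-0.085,0.0,0,0,0.01,0.08,-0.15,0.005,0,0,0.02,0.115,-0.215,0.01,0,0,0.03,0.15,-0.28,0.015,0,0,0.04,0.185,-0.345,0.02,0,0,0.215,0.215,-0.405,0.025,0,0,0.055,0.24,-0.45,0.03,0,0,0.06,0.258,-0.485,0.035,0,0,0.067,0.269,-0.504,0.036,0,0,0.067,0.269,-0.504,0.036,0,0,0.067,0.269,-0.504,0.036,0,0,0.067],
)

```text
t: 25.6
tool_pos: [0.4623, 0.3167, 0.1489]
tool_rot: [3.084, 0.593, -0.002]
contact_force: [-0.3, -0.4, -4.1]
opening: 0.0581
grip_force: 87.8
```

```bash
python3 - <<'E'
from h import *
st(); go(.4625,.3175,.09,111.75)
im,d=ctrl.get_image("scene"); held("scene",d,.045)
E
```

```text
{'t': np.float64(25.6), 'q': array([ 4.6810e-01,  4.9000e-02,  1.8887e+00, -7.0000e-04,  1.2058e+00,
        1.6591e+00]), 'tool_pos': array([0.4623, 0.3167, 0.1489]), 'tool_rot': array([ 3.0839e+00,  5.9320e-01, -2.5000e-03]), 'contact_force': array([-0.3181, -0.4137, -4.0571]), 'opening': np.float64(0.0581), 'grip_force': np.float64(87.8291)} tip 0.0726
row [ 0.0008 -0.0011  0.0982  0.      0.      0.0003] dist 0.0589 close now -68.22
held bottom 516 [0.0455 0.0559 0.0751 0.08   0.083 ]
```

One row carried a mistyped turn (0.215); the rate limit caught it and the block is still held as before.

apply_moves(
  rows=[0.001,-0.001,0.02,0,0,0,0.001,-0.001,0.045,0,0,0,0.001,-0.001,0.065,0,0,0,0.001,-0.001,0.08,0,0,0,0.001,-0.001,0.09,0,0,0,0.001,-0.001,0.095,0,0,0,0.001,-0.001,0.096,0,0,0,0.001,-0.001,0.096,0,0,0],
)

```text
t: 26.45
tool_pos: [0.4632, 0.3184, 0.0925]
tool_rot: [-3.085, -0.593, -0.001]
contact_force: [-0.4, 0.5, -3.7]
opening: 0.0579
grip_force: 87.8
```

```bash
python3 - <<'E'
from h import *
st(); go(.4625,.3175,.0868,111.75)
im,d=ctrl.get_image("scene"); u,v=map(int,proj("scene",[.46,.3175,.03]));cv2.imwrite("pics/s10.png",cv2.resize(im[v-60:v+60,u-60:u+60],(600,600),interpolation=cv2.INTER_CUBIC))
E
```

```text
{'t': np.float64(26.45), 'q': array([ 0.4699,  0.1327,  1.9076, -0.    ,  1.1006,  1.6607]), 'tool_pos': array([0.4632, 0.3184, 0.0925]), 'tool_rot': array([-3.0849e+00, -5.9320e-01, -1.2000e-03]), 'contact_force': array([-0.4073,  0.4996, -3.6624]), 'opening': np.float64(0.0579), 'grip_force': np.float64(87.826)} tip 0.0726
row [-0.0017  0.001   0.0095  0.      0.      0.0002] dist 0.0058 close now -68.23
```

View pics/s10.png

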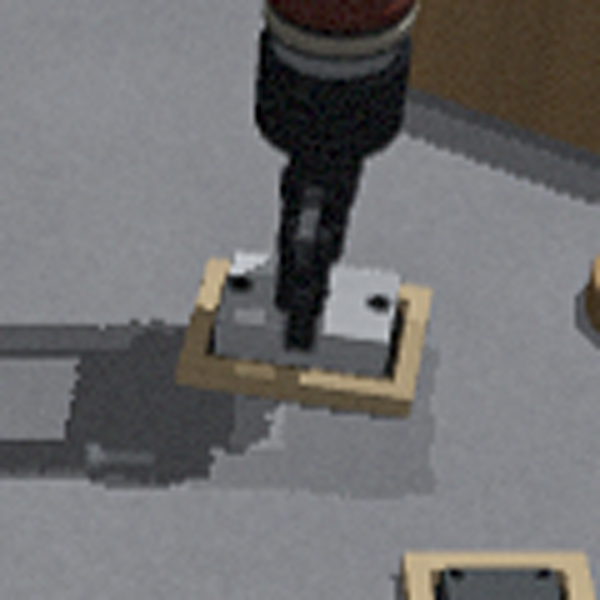

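apply_moves(
  rows=[0,0,0.002,0,0,0,0,0,0.004,0,0,0,0,0,0.006,0,0,0,0,0,0.008,0,0,0,0,0,0.009,0,0,0,0,0,0.009,0,0,0],
)

```text
t: 27.1
tool_pos: [0.4629, 0.3182, 0.0869]
tool_rot: [3.085, 0.593, -0.001]
contact_force: [-1.2, -0.5, -3.1]
opening: 0.0583
grip_force: 88.0
```

apply_moves(
  rows=[0,0,0.001,0,0,0,0,0,0.002,0,0,0,0,0,0.002,0,0,0],
)

```text
t: 27.4
tool_pos: [0.463, 0.3182, 0.0868]
tool_rot: [3.085, 0.593, -0.002]
contact_force: [-7.1, -4.3, 6.6]
opening: 0.0581
grip_force: 89.3
```

apply_moves(
  rows=[0,0,0,0,0,0,0,0,0,0,0,0,0,0,0,0,0,0,0,0,0,0,0,0,0,0,0,0,0,0],
  grip=0.95,
)

```text
t: 27.9
tool_pos: [0.4631, 0.3183, 0.0856]
tool_rot: [-3.085, -0.593, -0.001]
contact_force: [0.0, 0.4, 0.1]
opening: 0.0811
grip_force: 0.0
```

apply_moves(
  rows=[0,0,-0.02,0,0,0,0,0,-0.06,0,0,0,0,0,-0.12,0,0,0,0,0,-0.18,0,0,0,0,0,-0.24,0,0,0,0,0,-0.28,0,0,0,0,0,-0.3,0,0,0,0,0,-0.3,0,0,0],
)

```text
t: 28.7
tool_pos: [0.4637, 0.3186, 0.2682]
tool_rot: [-3.084, -0.593, -0.007]
contact_force: [0.2, 0.2, -0.0]
opening: 0.081
grip_force: 0.0
```

apply_moves(
  rows=[0.02,0.05,0,0,0,0,0.06,0.12,0,0,0,0,0.1,0.2,0,0,0,0,0.14,0.28,0,0,0,0,0.17,0.35,0,0,0,0,0.18,0.4,0,0,0,0,0.18,0.4,0,0,0,0],
)

```text
t: 29.4
tool_pos: [0.6534, 0.1315, 0.2625]
tool_rot: [3.086, 0.585, -0.006]
contact_force: [-0.3, 0.6, -0.3]
opening: 0.0811
grip_force: 0.0
```

```bash
python3 - <<'E'
from h import *
st()
for n in("scene","top"):
    im,d=ctrl.get_image(n); cv2.imwrite(f"pics/{n}11.png",im)
    for nm,c,r in(("bush",(.643,-.196),.03),("nut",(.4465,-.3165),.04),("flange",(.657,.1825),.045),("jaw",(.4625,.3175),.06)):
        print(nm,end=" "); slices(n,d,c,r,((.02,.037),)); print()
E
```

```text
{'t': np.float64(29.4), 'q': array([ 8.7500e-02,  1.7740e-01,  1.5478e+00, -1.1000e-03,  1.4201e+00,
        1.2835e+00]), 'tool_pos': array([0.6534, 0.1315, 0.2625]), 'tool_rot': array([ 3.0858,  0.5853, -0.006 ]), 'contact_force': array([-0.3002,  0.5705, -0.3024]), 'opening': np.float64(0.0811), 'grip_force': np.float64(0.0)} tip 0.0726
bush scene 0.02 237 z 0.0319 rect [ 643.3 -197.9   31.    30.3   35.6] circ [ 643.2 -197.5   16. ]

nut scene 0.02 443 z 0.0258 rect [ 447.3 -318.1   44.7   48.6    8.6] circ [ 447.8 -318.1   25.2]

flange scene 0.02 435 z 0.0257 rect [656.6 180.9  56.   59.   34.4] circ [656.1 181.4  39.1]

jaw scene 0.02 584 z 0.0313 rect [464.2 316.5  95.9  64.2  21.9] circ [465.1 315.2  54.9]

bush top 0.02 117 z 0.0327 rect [ 644.6 -200.8   30.2   43.9   43.6] circ [ 647.9 -197.1   22.9]

nut top 0.02 256 z 0.0271 rect [ 446.2 -315.4   61.6   45.2   47. ] circ [ 443.5 -316.    34.5]

flange 
jaw top 0.02 605 z 0.0328 rect [462.  330.1 109.   59.9   2.7] circ [462.6 318.2  55.5]
```

View pics/scene11.png

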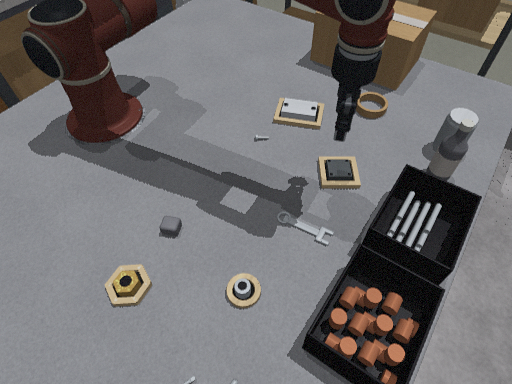

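The picture shows all four parts seated: nut (127,282), bush (242,289), flange (339,170) and block (299,109). The tops measure about 32, 26, 26 and 31–32 mm, as expected, and the gripper is clear of everything.

```bash
python3 -c "
from h import *
print(ctrl.finish_job())"
```

```text
the job is handed in; nothing more can be done
None
```

I took the pile apart from the top down, set the bush, nut, flange and block flat in their matching holders, and handed the job in at about 30 s; no verdict was returned.

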